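# Hang the scoop in its notch

## Task

Pick up the small coffee scoop standing on the black tray and hang it by its hook on the utensil rail, lowering it through the gap between the big scoop and the skimmer that hang there without dislodging them. The rail has one notch in its top edge somewhere in that gap: feel for it by sliding the hook gently along the rail, and let the hook drop fully into it, so that the scoop hangs there at rest. Do not force the hook down on the rail, and leave the other things on the counter alone.

Things in the scene. Friction and masses are not known exactly. Their poses are not given: they have to be found in the camera images.
- scoop: small steel scoop, about 0.14 kg, standing upright on its cup. Origin: middle of the hook's bearing face (downward face inside the hook), 110 mm above the cup's underside. z up the handle, x across the hook. In mm: hook strip 14 wide in y; top bar x -12.5..12.5, z 0..8; mouth x -6.5..6.5; tip x 6.5..12.5 down to z -14; stem x -12.5..-6.5 down to z -106 (cup side)
- scoop_tab (a point): middle of the scoop's upright grip tab above the hook, 30.5 mm above scoop's origin; tab 10 mm thick in x, 14 mm wide in y, 45 mm tall (z 8 to 53 mm from the scoop's origin); room to grasp it from above
- scoop_cup (a point): centre of the underside of the scoop's round cup (diameter 44, height 40 mm), 34.5 mm towards -x and 110 mm below scoop's origin. Hung, the cup is on the rail's -x side: scoop x along rail x, hook tip behind the strip's +x face
- rail: utensil rail: white stand, fixed, with a steel strip on edge between two posts (y -135 and 135 mm, 214 mm high). Origin on the counter below the strip, midway between the posts; y along the strip. The strip is 8 mm thick (x -4..4) and 40 mm high, top edge at z 200 mm, clamped. Pushing the scoop on it with over 20 N counts as forcing
- rail_top (a point): middle of the rail's length, at the height of the strip's top edge. Within 16 mm of it along y, either way, is the middle of the one notch: 17 mm long in y, 10 mm deep (floor at z 190 mm), square-edged. Where exactly is not measured and differs each time: it must be felt or seen
- big_scoop: larger steel scoop hanging on the strip on the +y side of the gap, about 74 mm (71..77) from the rail's middle. Origin: middle of its hook's bearing face. Hook 14 mm wide in y, its top 8 mm above the strip; cup of diameter 60, height 36, axis 38 mm in front (-x), underside 105 mm below the origin. Loose: it swings and slides if pushed.
- skimmer: shallow steel skimmer dish hanging on the -y side of the gap, about 74 mm (71..77) from the rail's middle. Origin: middle of its hook's bearing face. Hook 14 mm wide in y, top 8 mm above the strip; dish of diameter 60, height 14, axis 38 mm in front (-x), underside 100 mm below the origin. Loose.
- tray: black plastic tray 260 x 360 mm with a rim 14 mm high, fixed; origin at the centre of its underside; floor 5 mm thick
- scale: black kitchen scale 150 x 110 mm, 26 mm high, on the tray's -y half; origin under its centre. Bystander.
- beaker: clear mug of diameter 72 mm, height 85 mm, on the tray's far -y part; origin under its centre. Bystander.
- tin: low steel tin with black lid, diameter 72, height 60 mm, in front of the rail; origin under its centre. Bystander.
- pot: lidded steel coffee pot, body diameter 96, 150 mm high, left of the rail on the counter; origin under its centre. Bystander.

How it is judged:
By the outcome, as a careful person would: the job done as asked, in the order asked, and still so for the second after the job is handed in, with the robot touching nothing.
It also fails if it takes over 61 s, if anything falls off the work surface, if the arm or the gripper's body presses on something with over 40 N, if the wrist force passes 120 N, or if a joint passes its speed limit or range.

## Robot

A 7-joint arm with a two-finger parallel gripper is mounted at the origin on the work surface. World frame = base frame: x ahead of the robot, y to its left, z up, the work surface at z = 0. Lengths are in m, angles in rad, forces in N, time in s.
With the tool pointing down it reaches from about 0.4 to 0.85 m from the base axis. Payload 6.9 kg.
Tool frame: the origin (TCP) lies midway between the tips of the shut fingers; the grasp point (between the pads) lies env.hold_point_z behind it (env.hold_point_z is the distance from the TCP to the grasp point, in m); z points along the fingers, y is the line along which they close (so a half turn about z gives the same grasp; the last joint's range is limited). The gripper opens to 85 mm and grips with 20 to 120 N. Pads are 22 mm wide; open, the fingers measure 114 mm over their backs; the gripper's body (76 mm by 85 mm) begins 54 mm behind the grasp point. The pads swing forward as they close: fully open they stand 13 mm farther back than shut.
Start: joints at [-1.093, 0.507, -0.238, 1.5, 0.126, 1.149, -0.155], TCP at [0.227, 0.582, 0.231] pointing down, gripper open.
Joint ranges: [-3.08, 3.08], [-0.24, 2.05], [-1.43, 1.35], [0, 2.5], [-1.52, 4.66], [0.17, 1.96], [-2.89, 2.89]. Speed limits (rad/s): [2.39, 2.39, 3.14, 3.14, 3.14, 3.14, 3.14].

## Interface

Orientations are given as a rotation vector (axis times angle).
In Python, from workcell import env gives the robot as it stands.
- The arm moves only by the tool servo_tool, never from a script. Its argument "rows" is a list of rows, each an object with "offset": the shift along the tool's x, y, z in mm, a list of three; "turn": the turn about the tool's z in rad. In form: [{"offset": [dx, dy, dz], "turn": turn}, ...]. A call has 1 to 12 rows; each row shifts and turns the commanded pose from where the row before left it, along the tool's axes as they then stand; what a row does not reach is not made up. A row lasts 1/8 s, in which the tool goes at most 62.5 mm and 10.7 degrees, less where a joint would pass 70% of its speed; a pose out of reach is approached as far as the arm can. A call is refused whole if a number of a shift passes 62.5 or a number of a turn 0.188, either way. A call with a gripper value outside its range is refused whole. "claw" is the finger opening in mm, from 0 to 85.4, set as the call begins (left out, the last holds). The fingers move at their own pace and stop on an object; the grip force is fixed at half the most. Time passes only in rows, so rows that do not move let the fingers close. It gives the time, the measured TCP pose, the force, the opening and the grip force at its end, in the units of the state.
- env.get_obs(): the state, without advancing time (a new reading comes with each control period).
- env.get_image(name): name is "scene" or "side" or "wrist"; returns the picture (384x512x3 uint8, blue, green, red); there is no depth.
- env.get_calibration(name): a dict with "fov_y" (degrees; the focal length in pixels is half the picture's height over the tangent of half this angle, whatever the lens; pixels are square), "cx", "cy" (the principal point, pixels), "k1" (the pictures are not rectified: a ray, as slopes to the right and down, at radius r is drawn at 1 + k1 r^2 times it, then the intrinsics apply), "world_from_camera" (4x4, takes a point from camera to world coordinates); the wrist camera has in their place "T_tool_cam" (4x4, takes a point from camera to tool coordinates, whose origin is the TCP and whose axes are the flange's). Camera axes: x right, y up, looking along -z (the intrinsics and any distortion apply to the point x, -y, -z); pixel columns grow to the right and rows downward; lengths in m; the calibration is good to about 2 mm. A picture is of the moment at which its call begins: read the wrist's pose just before it. get_calibration takes no time and is no camera call.
- env.job_done(): hands the job in; it is judged then, once.
Trained networks look in the newest picture that a camera, given by its name, has taken for a name from the list of things; names that differ only in an ending like _2 or _b are one class to them, and where a whole thing is asked for, a point or a joint stands for the part that bears it (a point fixed in the world has none). Each returns a list of dicts, best first, with "p" (0 to 1); they miss things now and then, are a little off and sometimes report something else, mostly with a low value. They report only what shows in the picture. A call takes as long as a camera call.
- env.boxes_of(camera, name): "position" ([x, y, z] in m, in the coordinates of the camera as it stood for that picture, good to about 4 mm: the middle of the surface that is visible of it).
- env.tip_of(camera, name): "position" ([x, y, z] in m, in the coordinates of the camera as it stood for that picture, good to about 4 mm: a listed point, or the origin of a listed thing).
The state is a dict: "time_s": time; "joint_pos": joint angles; "joint_velocities": joint speeds; "effort": joint torques, N m; "position": TCP position; "ee_rot": TCP orientation; "wrist_force": force on the tool from outside, world axes, zero at the start; "torque": the same for the moment, N m; "width": finger opening in m; "gripper_force": force on a finger pad.
Only numpy, scipy, OpenCV 4.12 (cv2) and the standard library are available. Lean on these libraries where they do the work, as an engineer would, in place of code of your own. Each camera call takes 0.05 s, during which the arm holds its last target. There are 200 camera calls.

## Working session

There is one attempt and no reset: what is moved stays moved. The work goes in short steps, Python scripts to look and compute and a tool call to move; the robot and the scene stay as the last step left them, time stands still between calls to the robot, and variables do not carry over. Pictures are saved under pics/ and viewed, at most 10 in all, crops included, and the job is handed in when it is done.

Besides the shell and the picture viewer there is one more tool, called after ">>>" by a JSON object that holds its "api" and its "payload". servo_tool: Moves the arm, as the interface text tells. Its arguments: {"type":"object","properties":{"rows":{"type":"array"},"claw":{"type":"number"}},"required":["rows"]}

```bash
mkdir -p pics
cat > h.py <<'E'
import numpy as np,cv2
from scipy.spatial.transform import Rotation as R
from workcell import env
def T_wc(cam):
    c=env.get_calibration(cam)
    if 'world_from_camera' in c: return np.array(c['world_from_camera'])
    o=env.get_obs();T=np.eye(4);T[:3,:3]=R.from_rotvec(o['ee_rot']).as_matrix();T[:3,3]=o['position']
    return T@np.array(c['T_tool_cam'])
def look(cam,things=(),save=None):
    T=T_wc(cam);im=env.get_image(cam)
    if save: cv2.imwrite('pics/'+save,im)
    for f,n in things:
        r=getattr(env,f)(cam,n)
        print(cam,f,n,[(np.round((T@np.append(d['position'],1))[:3],4).tolist(),round(d['p'],2)) for d in r[:2]])
    return im,T
def proj(cam,T,P):
    c=env.get_calibration(cam);p=np.linalg.inv(T)@np.append(P,1);u=np.array([p[0],-p[1]])/-p[2]
    f=192/np.tan(np.radians(c['fov_y']/2));return f*u*(1+c['k1']*(u@u))+[c['cx'],c['cy']]
def ray(cam,T,uv):
    c=env.get_calibration(cam);f=192/np.tan(np.radians(c['fov_y']/2));d=(np.array(uv)-[c['cx'],c['cy']])/f;u=d.copy()
    for _ in range(20): u=d/(1+c['k1']*(u@u))
    return T[:3,3],T[:3,:3]@np.array([u[0],-u[1],-1])
def st():
    o=env.get_obs();Rm=R.from_rotvec(o['ee_rot']).as_matrix()
    print('t',o['time_s'],'p',np.round(o['position'],4),'F',np.round(o['wrist_force'],1),'w',o['width'],'\nR',np.round(Rm,3).tolist());return o,Rm
E
python3 - <<'E'
from h import *
st();print(env.hold_point_z)
t=[('tip_of','scoop'),('tip_of','scoop_tab'),('tip_of','scoop_cup'),('tip_of','rail'),('tip_of','rail_top'),('tip_of','big_scoop'),('tip_of','skimmer')]
a,_=look('scene',t);b,_=look('side',t)
cv2.imwrite('pics/a.png',cv2.resize(np.hstack([a,b]),(800,300)))
E
```

```text
t 0.0 p [0.2269 0.5818 0.2304] F [0.4 0.2 0. ] w 0.08508064352871195 
R [[-0.932, 0.363, -0.001], [0.363, 0.932, -0.002], [-0.0, -0.002, -1.0]]
0.0187
scene tip_of scoop [([0.5207, -0.1953, 0.1185], 0.88), ([0.4415, 0.4995, 0.002], 0.39)]
scene tip_of scoop_tab [([0.5208, -0.197, 0.1466], 0.77)]
scene tip_of scoop_cup [([0.4912, -0.2066, 0.0051], 0.93), ([0.5839, 0.0981, 0.1984], 0.41)]
scene tip_of rail [([0.5704, 0.181, 0.0023], 0.94), ([0.5677, 0.1752, 0.1995], 0.17)]
scene tip_of rail_top [([0.5702, 0.1755, 0.2007], 0.87)]
scene tip_of big_scoop [([0.5506, 0.2476, 0.2055], 0.53)]
scene tip_of skimmer [([0.584, 0.1009, 0.1995], 0.55)]
side tip_of scoop [([0.5225, -0.195, 0.1116], 0.74), ([0.547, 0.2439, 0.2004], 0.44)]
side tip_of scoop_tab [([0.5223, -0.1969, 0.1441], 0.71)]
side tip_of scoop_cup [([0.4925, -0.2097, 0.0044], 0.86)]
side tip_of rail []
side tip_of rail_top [([0.5722, 0.1713, 0.1973], 0.82)]
side tip_of big_scoop [([0.5493, 0.2418, 0.197], 0.66)]
side tip_of skimmer [([0.5852, 0.1008, 0.1988], 0.63), ([0.5944, -0.4001, 0.0037], 0.41)]
```

View pics/a.png

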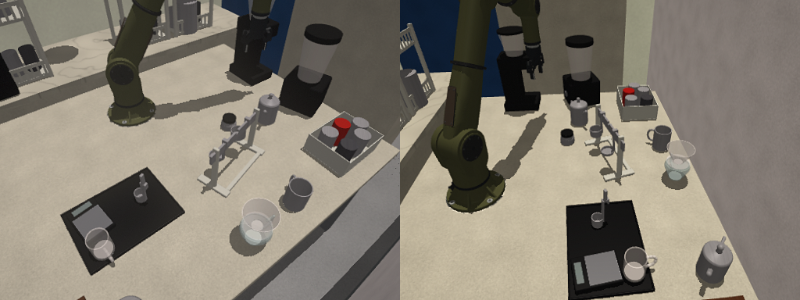

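The pictures show the scoop on the +y half of the tray at left (140,190), and the rail with its two hanging tools at left (230,145). The detections agree, so I move above the scoop.

>>> {"api": "servo_tool", "payload": {"rows": [{"offset": [-20,-20,-35],"turn": 0},{"offset": [-36,-40,-35],"turn": 0},{"offset": [-36,-40,0],"turn": 0},{"offset": [-36,-40,0],"turn": 0},{"offset": [-36,-40,0],"turn": 0},{"offset": [-36,-40,0],"turn": 0},{"offset": [-36,-40,0],"turn": 0},{"offset": [-36,-40,0],"turn": 0},{"offset": [-36,-40,0],"turn": 0},{"offset": [-36,-40,0],"turn": 0},{"offset": [-36,-40,0],"turn": 0},{"offset": [-36,-40,0],"turn": 0}]}}

```text
time_s: 2.3
position: [0.4475, 0.0023, 0.3007]
ee_rot: [0.58, 3.087, 0.001]
wrist_force: [0.7, 0.6, 0.5]
width: 0.0855
gripper_force: 0.0
```

>>> {"api": "servo_tool", "payload": {"rows": [{"offset": [-36,-40,0],"turn": 0},{"offset": [-36,-40,0],"turn": 0},{"offset": [-36,-40,0],"turn": 0},{"offset": [0,0,0],"turn": 0.188},{"offset": [0,0,0],"turn": 0.188},{"offset": [0,0,0],"turn": 0.188},{"offset": [0,0,0],"turn": 0.188},{"offset": [0,0,0],"turn": 0.04},{"offset": [0,0,0],"turn": 0}]}}

```text
time_s: 3.42
position: [0.5041, -0.147, 0.3004]
ee_rot: [1.72, 2.629, 0.0]
wrist_force: [0.2, -0.2, -0.7]
width: 0.0851
gripper_force: 0.0
```

Run:
```python
from h import *
o,Rm=st();look('wrist',[('tip_of',n) for n in('scoop','scoop_tab','scoop_cup')],'w1.png')
```

```text
t 3.425 p [ 0.5041 -0.147   0.3004] F [ 0.2 -0.2 -0.7] w 0.08508759110156831 
R [[-0.401, 0.916, 0.0], [0.916, 0.401, -0.0], [-0.0, 0.0, -1.0]]
wrist tip_of scoop [([0.5216, -0.1956, 0.1153], 0.95)]
wrist tip_of scoop_tab [([0.5194, -0.1968, 0.1439], 0.7)]
wrist tip_of scoop_cup [([0.4869, -0.2146, 0.0067], 0.87)]
```

View pics/w1.png

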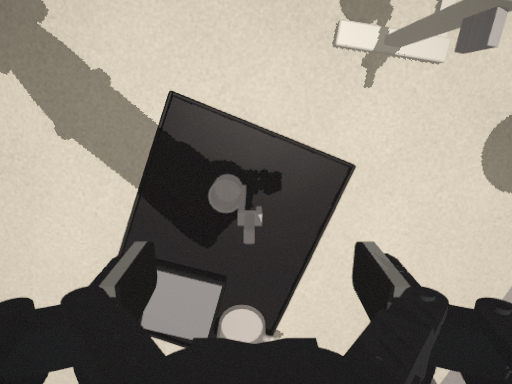

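The wrist view shows the cup at (226,193), the hook at (250,217) and the tab running to (249,240). I'll overlay the model to check the yaw.

```bash
cat >> h.py <<'E'
def overlay(im,cam,T,o,yaw,crop,fn,s=6):
    u0,v0,w,h=crop;big=cv2.resize(im[v0:v0+h,u0:u0+w],None,fx=s,fy=s,interpolation=cv2.INTER_CUBIC)
    Z=R.from_euler('z',yaw).as_matrix()
    def P(p): return tuple(((proj(cam,T,o+Z@(np.array(p)/1e3))-[u0,v0]+.5)*s).astype(int).tolist())
    def box(x0,x1,y0,y1,z0,z1,c):
        for z in(z0,z1):cv2.polylines(big,[np.array([P((x,y,z)) for x,y in((x0,y0),(x1,y0),(x1,y1),(x0,y1))])],True,c,1)
    box(-5,5,-7,7,8,53,(0,255,0));box(-12.5,12.5,-7,7,0,8,(0,0,255))
    cv2.polylines(big,[np.array([P((-34.5+22*np.cos(a),22*np.sin(a),-70)) for a in np.linspace(0,6.28,40)])],True,(255,255,0),1)
    cv2.imwrite('pics/'+fn,big)
E
python3 - <<'E'
from h import *
im=cv2.imread('pics/w1.png');T=T_wc('wrist')
overlay(im,'wrist',T,np.array([.5216,-.1955,.115]),np.radians(26),(195,160,100,95),'ov.png')
E
```

```text
(no output)
```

View pics/ov.png

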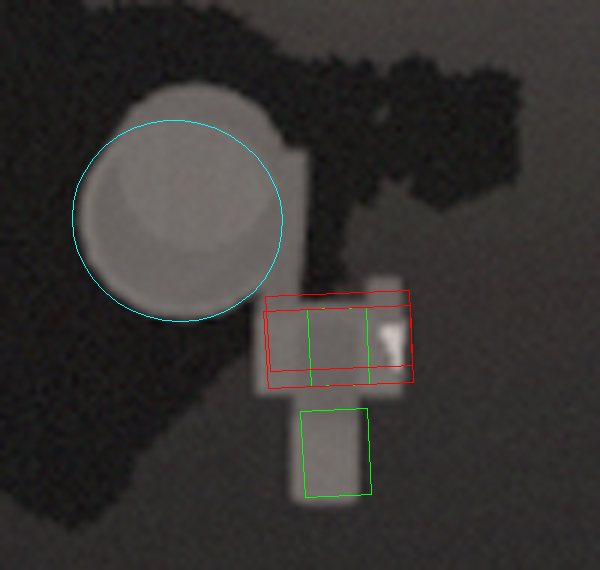

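>>> {"api": "servo_tool", "payload": {"rows": [{"offset": [-26,-2,10],"turn": 0},{"offset": [-26,-3,30],"turn": 0},{"offset": [0,0,40],"turn": 0},{"offset": [0,0,40],"turn": 0},{"offset": [0,0,0],"turn": 0},{"offset": [0,0,0],"turn": 0}]}}

```text
time_s: 4.38
position: [0.5208, -0.1973, 0.1817]
ee_rot: [1.723, 2.625, 0.0]
wrist_force: [0.2, -0.9, 1.8]
width: 0.085
gripper_force: 0.0
```

Run:
```python
from h import *
o,Rm=st();im,T=look('wrist',[('tip_of',n) for n in('scoop','scoop_tab')],'w2.png')
c=proj('wrist',T,[.5205,-.196,.168]);print(c)
overlay(im,'wrist',T,np.array([.5205,-.196,.115]),np.radians(23.6),(150,180,200,200),'ov2.png',3)
```

```text
t 4.375 p [ 0.5208 -0.1973  0.1817] F [ 0.2 -0.9  1.8] w 0.08501396541230434 
R [[-0.398, 0.917, 0.001], [0.917, 0.398, -0.001], [-0.001, 0.001, -1.0]]
wrist tip_of scoop [([0.5243, -0.1981, 0.1132], 0.79)]
wrist tip_of scoop_tab [([0.5125, -0.1954, 0.1467], 0.91)]
[254.60930262 233.59677972]
```

View pics/ov2.png

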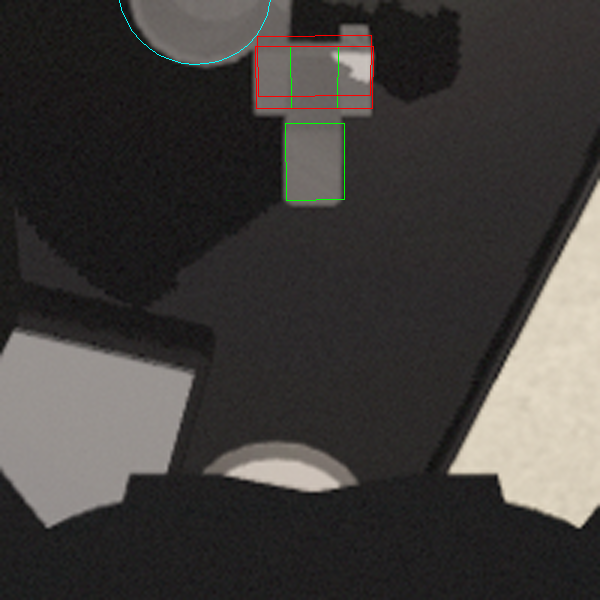

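The overlay fits to under 1 mm, with the tab top at about (254,233). I descend and grip.

>>> {"api": "servo_tool", "payload": {"rows": [{"offset": [1,0,26],"turn": 0},{"offset": [0,0,26],"turn": 0},{"offset": [0,0,0],"turn": 0}]}}

```text
time_s: 4.9
position: [0.5192, -0.1955, 0.128]
ee_rot: [-1.723, -2.625, 0.001]
wrist_force: [-0.4, -0.0, 0.6]
width: 0.0854
gripper_force: 0.0
```

>>> {"api": "servo_tool", "payload": {"rows": [{"offset": [0,0,0],"turn": 0},{"offset": [0,0,0],"turn": 0},{"offset": [0,0,0],"turn": 0},{"offset": [0,0,0],"turn": 0},{"offset": [0,0,0],"turn": 0},{"offset": [0,0,0],"turn": 0},{"offset": [0,0,0],"turn": 0},{"offset": [0,0,0],"turn": 0}], "claw": 0}}

```text
time_s: 5.9
position: [0.5202, -0.1959, 0.1287]
ee_rot: [1.723, 2.626, 0.001]
wrist_force: [0.9, 1.5, 4.8]
width: 0.0094
gripper_force: 59.2
```

>>> {"api": "servo_tool", "payload": {"rows": [{"offset": [0,0,-10],"turn": 0},{"offset": [0,0,-40],"turn": 0},{"offset": [0,0,-50],"turn": 0},{"offset": [0,0,-50],"turn": 0},{"offset": [0,0,-50],"turn": 0},{"offset": [20,15,-40],"turn": 0},{"offset": [40,30,-20],"turn": 0},{"offset": [45,34,0],"turn": 0},{"offset": [45,34,0],"turn": 0},{"offset": [45,34,0],"turn": 0},{"offset": [30,22,0],"turn": 0},{"offset": [15,11,0],"turn": 0.08}]}}

```text
time_s: 7.4
position: [0.5891, 0.0986, 0.3879]
ee_rot: [-1.825, -2.555, 0.001]
wrist_force: [0.1, -0.4, -0.3]
width: 0.0091
gripper_force: 58.6
```

>>> {"api": "servo_tool", "payload": {"rows": [{"offset": [0,0,0],"turn": 0.095},{"offset": [0,0,0],"turn": 0},{"offset": [0,0,0],"turn": 0},{"offset": [0,0,0],"turn": 0}]}}

```text
time_s: 7.9
position: [0.5893, 0.0954, 0.3885]
ee_rot: [1.946, 2.466, -0.0]
wrist_force: [-0.4, 0.3, -1.0]
width: 0.0092
gripper_force: 58.6
```

Run:
```python
from h import *
o,Rm=st();im,T=look('wrist',[('tip_of',n) for n in('rail_top','big_scoop','skimmer','scoop')],'w3.png')
```

```text
t 7.9 p [0.5893 0.0954 0.3885] F [-0.4  0.3 -1. ] w 0.009196930055027057 
R [[-0.232, 0.973, -0.0], [0.973, 0.232, -0.0], [-0.0, -0.0, -1.0]]
wrist tip_of rail_top [([0.5666, 0.1769, 0.1993], 0.82)]
wrist tip_of big_scoop []
wrist tip_of skimmer [([0.5888, 0.1005, 0.2011], 0.96)]
wrist tip_of scoop [([0.5896, 0.0954, 0.3733], 0.98)]
```

View pics/w3.png

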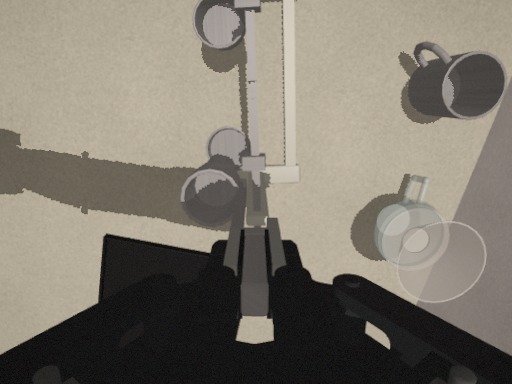

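The strip runs from (255,160) up to (249,10), with the skimmer hook at (254,163) and the big scoop hook at (246,3). A mark near (252,80) may be the notch, so I zoom in.

Run:
```python
from h import *
im=cv2.imread('pics/w3.png');T=T_wc('wrist')
c=im[5:155,225:275];c=cv2.normalize(c,None,0,255,cv2.NORM_MINMAX)
cv2.imwrite('pics/z3.png',cv2.rotate(cv2.resize(c,None,fx=5,fy=5,interpolation=cv2.INTER_CUBIC),cv2.ROTATE_90_CLOCKWISE))
g=cv2.cvtColor(im,cv2.COLOR_BGR2GRAY).astype(int)
for v in (30,50,65,75,78,80,82,85,95,100,110,125,140): print(v,g[v,240:266])
for uv in [(255,155),(252,80),(249.5,15)]:
    p,d=ray('wrist',T,uv);print(uv,p+d*(.2-p[2])/d[2])
```

```text
30 [ 85  85  85  75  70 111 163 176 177 177 176 177 179 179 177 176 176 173
 174 172 171 168 169 169 171 170]
50 [101 100 103 103 101 133 174 179 179 179 178 179 177 177 178 176 174 178
 178 176 174 173 173 173 174 176]
65 [ 99  98  98 101 101 138 177 177 177 177 178 178 178 178 177 177 174 174
 174 174 170 168 170 174 176 177]
75 [100 103 100 101  98 101 140 174 175 176 176 177 178 177 177 177 176 177
 174 175 176 174 174 172 174 176]
78 [ 99 103 105 105 102 101 134 175 176 176 177 176 177 177 177 177 177 178
 179 177 177 176 175 174 171 173]
80 [102 102 104 101 102  97 134 172 170 170 163 149 149 149 151 155 163 175
 176 175 174 175 179 176 174 173]
82 [102 105 103 103 104 136 172 167 140  91 135 178 180 162 145 181 176 172
 174 176 176 177 176 175 173 172]
85 [103 102 100 102 104 101 137 177 178 176 177 176 178 178 178 178 178 179
 179 180 179 177 175 175 176 177]
95 [123 103 102 101 101 104 138 176 175 176 175 176 176 176 176 177 177 178
 177 177 175 174 177 178 179 179]
100 [125 102  98 100 101 103 138 174 175 175 176 174 176 176 175 174 176 174
 173 172 174 176 179 176 175 175]
110 [160 102 102 100 101 100  99 124 163 173 174 173 174 174 174 173 174 176
 175 173 172 176 177 172 169 170]
125 [171 142 105 102  99 100 105 126 161 175 173 170 172 171 171 171 172 172
 176 179 178 176 175 174 174 173]
140 [156 154 154 153 135  85  83  81  80 123 163 167 167 168 167 167 168 167
 171 178 178 180 178 176 173 174]
(255, 155) [0.58764    0.10703042 0.2       ]
(252, 80) [0.5681529  0.17658358 0.2       ]
(249.5, 15) [0.55294084 0.23123334 0.2       ]
```

View pics/z3.png

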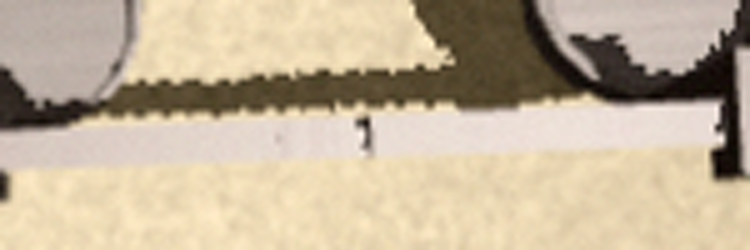

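In the zoom the strip shows the notch: a dark far wall at v≈82 and a faint near edge at v≈99. They are about 17 mm apart, which matches the notch. I now fit the strip's direction and work out the notch position.

Run:
```python
from h import *
im=cv2.imread('pics/w3.png');T=T_wc('wrist');o,Rm=st()
g=cv2.GaussianBlur(im[:,:,0],(1,1),0).astype(float)
def edge(lo,hi,vs,z,sgn):
    P=[]
    for v in vs:
        d=sgn*np.diff(g[v,lo:hi]);k=d.argmax()
        if 0<k<len(d)-1 and d[k]>8:
            w=np.maximum(d[k-1:k+2],0);u=lo+k+.5+(w@[-1,0,1])/w.sum()
            p,r=ray('wrist',T,(u,v));P.append((p+r*(z-p[2])/r[2])[:2])
    P=np.array(P);n=cv2.fitLine(P.astype(np.float32),cv2.DIST_HUBER,0,1e-4,1e-4).ravel();s=np.sign(n[1]);print(len(P),'yaw',np.degrees(np.arctan2(-n[0]*s,n[1]*s)),n);return n
vs=[v for v in range(20,130) if not 78<v<84]
edge(280,290,range(5,150),.015,1);edge(286,302,range(5,150),.015,-1)
L=edge(241,252,vs,.2,1);Rr=edge(252,262,vs,.2,-1)
f=lambda uv:(lambda p,r:(p+r*(.2-p[2])/r[2]))(*ray('wrist',T,uv))
a,b=f((251.8,80.3)),f((252.6,99.4));print(a,b,np.linalg.norm(a-b),(a+b)/2)
for n in(L,Rr):
    t=((a+b)/2)[:2]-n[2:];print('signed dist',np.cross(n[:2]*np.sign(n[1]),t))
# blue vs columns
for v in(70,81,90,110):print(im[v,242:262].tolist()[::1] if v==90 else im[v,242:262,0].tolist())
```

```text
t 8.15 p [0.5894 0.0957 0.3884] F [ 0.2  0.1 -1.5] w 0.008834848408117539 
R [[-0.232, 0.973, 0.0], [0.973, 0.232, -0.0], [-0.0, 0.0, -1.0]]
145 yaw 15.705417 [ 0.27069145 -0.96266615  0.6062223   0.21426156]
145 yaw 15.654955 [ 0.26984352 -0.9629042   0.6262378   0.20144396]
105 yaw 14.524557 [ 0.25079495 -0.9680402   0.5658042   0.16392832]
50 yaw 15.63503 [ 0.26950866 -0.962998    0.5641337   0.20518489]
[0.56803026 0.17627369 0.2       ] [0.57282251 0.15928523 0.2       ] 0.017651432057779155 [0.57042639 0.16777946 0.2       ]
signed dist -0.005440325222337759
signed dist 0.004021247961369516
[87, 85, 89, 119, 157, 160, 170, 170, 171, 170, 172, 169, 172, 167, 160, 156, 155, 156, 158, 152]
[89, 85, 87, 93, 122, 143, 111, 77, 92, 109, 108, 99, 119, 153, 151, 153, 154, 155, 155, 158]
[[85, 95, 104], [87, 100, 107], [88, 99, 106], [87, 100, 107], [116, 132, 142], [153, 171, 181], [160, 173, 183], [168, 173, 181], [167, 172, 179], [167, 172, 180], [170, 173, 181], [168, 173, 180], [168, 173, 180], [170, 173, 181], [167, 176, 184], [159, 177, 187], [159, 177, 188], [158, 177, 187], [156, 176, 186], [154, 174, 184]]
[89, 88, 88, 87, 87, 108, 145, 161, 167, 167, 168, 168, 168, 166, 168, 165, 156, 154, 153, 157]<stdin>:18: DeprecationWarning: Arrays of 2-dimensional vectors are deprecated. Use arrays of 3-dimensional vectors instead. (deprecated in NumPy 2.0)
```

>>> {"api": "servo_tool", "payload": {"rows": [{"offset": [20,-1,0],"turn": 0},{"offset": [30,-1,0],"turn": 0},{"offset": [25,0,0],"turn": 0},{"offset": [7,0,0],"turn": -0.038},{"offset": [0,0,0],"turn": 0},{"offset": [0,0,0],"turn": 0}]}}

```text
time_s: 8.9
position: [0.5688, 0.174, 0.3885]
ee_rot: [1.901, 2.5, -0.001]
wrist_force: [0.9, -0.7, -0.4]
width: 0.0088
gripper_force: 58.6
```

Run:
```python
from h import *
o,Rm=st()
for c in('scene','side'):look(c,[('tip_of',n) for n in('scoop','rail_top')])
n=np.array([.5704,.1678]);d=n-o['position'][:2];print('to notch, tool xy mm',1e3*Rm[:2,:2].T@d)
```

```text
t 8.9 p [0.5688 0.174  0.3885] F [ 0.9 -0.7 -0.4] w 0.008819617421155 
R [[-0.267, 0.964, 0.0], [0.964, 0.267, -0.001], [-0.001, 0.0, -1.0]]
scene tip_of scoop [([0.5686, 0.173, 0.3786], 0.95)]
scene tip_of rail_top [([0.5701, 0.1728, 0.2021], 0.9)]
side tip_of scoop [([0.5695, 0.1721, 0.3716], 0.68), ([0.5853, 0.1011, 0.1994], 0.62)]
side tip_of rail_top [([0.5723, 0.1723, 0.201], 0.61)]
to notch, tool xy mm [-6.38387514 -0.07058422]
```

>>> {"api": "servo_tool", "payload": {"rows": [{"offset": [1,0,25],"turn": 0},{"offset": [1,0,35],"turn": 0},{"offset": [0,0,35],"turn": 0},{"offset": [0,0,30],"turn": 0},{"offset": [0,0,22],"turn": 0},{"offset": [0,0,0],"turn": 0},{"offset": [0,0,0],"turn": 0}]}}

```text
time_s: 10.07
position: [0.5686, 0.1771, 0.2424]
ee_rot: [1.9, 2.501, 0.002]
wrist_force: [0.1, -0.2, -0.7]
width: 0.0091
gripper_force: 58.6
```

Run:
```python
from h import *
o,Rm=st()
im=[]
for c in('scene','side','wrist'):
    a,T=look(c)
    u,v=(proj(c,T,[.57,.17,.2])).astype(int);print(c,u,v)
    u=min(max(u,50),462);v=min(max(v,60),324)
    k=a[v-60:v+60,u-50:u+50] if c!='wrist' else a[100:340,156:356]
    im.append(cv2.resize(k,(266,320) if 0 else (266,319),interpolation=cv2.INTER_CUBIC))
cv2.imwrite('pics/c.png',np.hstack(im))
```

```text
t 10.075 p [0.5686 0.1771 0.2424] F [ 0.1 -0.2 -0.7] w 0.00914404520593236 
R [[-0.268, 0.963, 0.001], [0.963, 0.268, 0.0], [-0.0, 0.001, -1.0]]
scene 303 167
side 266 156
wrist 253 227
```

View pics/c.png

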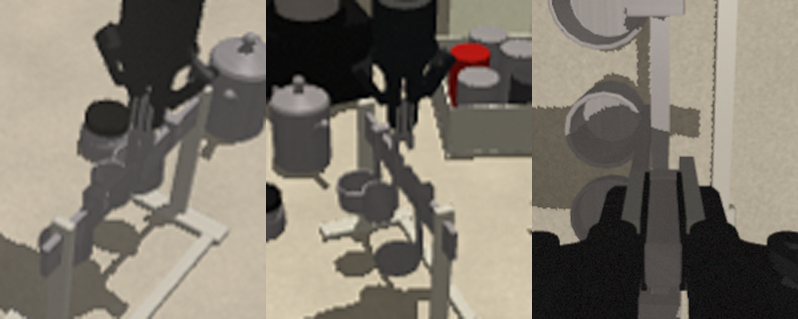

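The views show the scoop above the strip, its cup clear on the -x side between the big scoop and the skimmer, with the strip at about (660,80) in the wrist panel. I lower gently while watching the force.

>>> {"api": "servo_tool", "payload": {"rows": [{"offset": [0,0,5],"turn": 0},{"offset": [0,0,5],"turn": 0},{"offset": [0,0,3],"turn": 0},{"offset": [0,0,2],"turn": 0},{"offset": [0,0,0],"turn": 0},{"offset": [0,0,0],"turn": 0}]}}

```text
time_s: 10.98
position: [0.568, 0.1771, 0.2265]
ee_rot: [1.9, 2.502, 0.0]
wrist_force: [-0.6, 0.0, -1.9]
width: 0.0089
gripper_force: 58.7
```

>>> {"api": "servo_tool", "payload": {"rows": [{"offset": [0,0,2],"turn": 0},{"offset": [0,0,1.5],"turn": 0},{"offset": [0,0,1.5],"turn": 0},{"offset": [0,0,0],"turn": 0},{"offset": [0,0,0],"turn": 0}]}}

```text
time_s: 11.6
position: [0.568, 0.1771, 0.2214]
ee_rot: [1.9, 2.502, -0.0]
wrist_force: [0.0, 0.3, -0.6]
width: 0.0092
gripper_force: 58.7
```

>>> {"api": "servo_tool", "payload": {"rows": [{"offset": [0,0,1.5],"turn": 0},{"offset": [0,0,1.5],"turn": 0},{"offset": [0,0,1],"turn": 0},{"offset": [0,0,0],"turn": 0},{"offset": [0,0,0],"turn": 0}]}}

```text
time_s: 12.22
position: [0.568, 0.1771, 0.2174]
ee_rot: [1.9, 2.502, 0.0]
wrist_force: [-0.7, 0.6, -1.7]
width: 0.009
gripper_force: 58.7
```

>>> {"api": "servo_tool", "payload": {"rows": [{"offset": [0,0,1],"turn": 0},{"offset": [0,0,0],"turn": 0},{"offset": [0,0,0],"turn": 0},{"offset": [0,0,0],"turn": 0}]}}

```text
time_s: 12.72
position: [0.568, 0.1771, 0.2164]
ee_rot: [1.9, 2.502, -0.0]
wrist_force: [-0.0, 0.1, -2.0]
width: 0.0091
gripper_force: 58.7
```

>>> {"api": "servo_tool", "payload": {"rows": [{"offset": [0,0,1],"turn": 0},{"offset": [0,0,0],"turn": 0},{"offset": [0,0,0],"turn": 0},{"offset": [0,0,0],"turn": 0}]}}

```text
time_s: 13.22
position: [0.568, 0.1771, 0.2154]
ee_rot: [1.9, 2.502, 0.0]
wrist_force: [-0.4, 0.4, -0.7]
width: 0.0092
gripper_force: 58.7
```

>>> {"api": "servo_tool", "payload": {"rows": [{"offset": [0,0,1],"turn": 0},{"offset": [0,0,0],"turn": 0},{"offset": [0,0,0],"turn": 0},{"offset": [0,0,0],"turn": 0}]}}

```text
time_s: 13.72
position: [0.568, 0.1771, 0.2144]
ee_rot: [1.9, 2.502, -0.0]
wrist_force: [0.1, -0.9, -1.5]
width: 0.0093
gripper_force: 58.7
```

>>> {"api": "servo_tool", "payload": {"rows": [{"offset": [0,0,0.7],"turn": 0},{"offset": [0,0,0],"turn": 0},{"offset": [0,0,0],"turn": 0},{"offset": [0,0,0],"turn": 0}]}}

```text
time_s: 14.22
position: [0.568, 0.1771, 0.2138]
ee_rot: [1.9, 2.502, 0.0]
wrist_force: [-0.7, -0.4, 1.2]
width: 0.009
gripper_force: 59.0
```

>>> {"api": "servo_tool", "payload": {"rows": [{"offset": [0,0,0.3],"turn": 0},{"offset": [0,0,0],"turn": 0},{"offset": [0,0,0],"turn": 0}]}}

```text
time_s: 14.6
position: [0.568, 0.1771, 0.2137]
ee_rot: [1.9, 2.502, 0.001]
wrist_force: [-2.2, -0.4, 4.3]
width: 0.0092
gripper_force: 59.4
```

Contact at about 5 N. I slide towards the notch with light pressure.

>>> {"api": "servo_tool", "payload": {"rows": [{"offset": [-1,0,-0.2],"turn": 0},{"offset": [-1.5,0,0],"turn": 0},{"offset": [-1.5,0,0],"turn": 0},{"offset": [-1.5,0,0],"turn": 0},{"offset": [-1,0,0],"turn": 0},{"offset": [0,0,0],"turn": 0},{"offset": [0,0,0],"turn": 0}]}}

```text
time_s: 15.48
position: [0.5696, 0.1703, 0.2132]
ee_rot: [-1.9, -2.502, 0.002]
wrist_force: [-0.4, 0.0, -1.0]
width: 0.009
gripper_force: 58.8
```

>>> {"api": "servo_tool", "payload": {"rows": [{"offset": [-1,0,0],"turn": 0},{"offset": [0,0,0],"turn": 0},{"offset": [0,0,0],"turn": 0}]}}

```text
time_s: 15.85
position: [0.57, 0.1699, 0.2136]
ee_rot: [1.9, 2.502, 0.0]
wrist_force: [-0.6, 0.3, -1.6]
width: 0.0094
gripper_force: 58.8
```

>>> {"api": "servo_tool", "payload": {"rows": [{"offset": [-1,0,0],"turn": 0},{"offset": [0,0,0],"turn": 0},{"offset": [0,0,0],"turn": 0}]}}

```text
time_s: 16.23
position: [0.5703, 0.1689, 0.2136]
ee_rot: [1.9, 2.502, 0.0]
wrist_force: [0.3, -0.1, -1.1]
width: 0.0094
gripper_force: 58.8
```

>>> {"api": "servo_tool", "payload": {"rows": [{"offset": [-0.8,0,0],"turn": 0},{"offset": [0,0,0.6],"turn": 0},{"offset": [0,0,0],"turn": 0},{"offset": [0,0,0],"turn": 0}]}}

```text
time_s: 16.73
position: [0.5704, 0.1682, 0.2129]
ee_rot: [-1.9, -2.502, 0.0]
wrist_force: [0.4, 0.5, -1.3]
width: 0.0088
gripper_force: 58.8
```

>>> {"api": "servo_tool", "payload": {"rows": [{"offset": [0,0,0.5],"turn": 0},{"offset": [0,0,0],"turn": 0},{"offset": [0,0,0],"turn": 0}]}}

```text
time_s: 17.1
position: [0.5704, 0.1682, 0.2124]
ee_rot: [-1.9, -2.502, 0.0]
wrist_force: [0.1, 0.3, -1.7]
width: 0.0094
gripper_force: 58.8
```

It is dropping freely below the strip-top level, so it is in the notch. I lower on to the notch floor (TCP about 0.2037).

>>> {"api": "servo_tool", "payload": {"rows": [{"offset": [0,0,1],"turn": 0},{"offset": [0,0,1],"turn": 0},{"offset": [0,0,0],"turn": 0},{"offset": [0,0,0],"turn": 0}]}}

```text
time_s: 17.6
position: [0.5704, 0.1682, 0.2104]
ee_rot: [-1.9, -2.502, 0.0]
wrist_force: [1.6, -0.4, -1.8]
width: 0.0092
gripper_force: 58.8
```

>>> {"api": "servo_tool", "payload": {"rows": [{"offset": [0,0,1],"turn": 0},{"offset": [0,0,1],"turn": 0},{"offset": [0,0,1],"turn": 0},{"offset": [0,0,0],"turn": 0},{"offset": [0,0,0],"turn": 0}]}}

```text
time_s: 18.23
position: [0.5704, 0.1682, 0.2073]
ee_rot: [-1.9, -2.502, 0.0]
wrist_force: [-0.4, 1.4, -1.8]
width: 0.0095
gripper_force: 58.7
```

>>> {"api": "servo_tool", "payload": {"rows": [{"offset": [0,0,1],"turn": 0},{"offset": [0,0,1],"turn": 0},{"offset": [0,0,1],"turn": 0},{"offset": [0,0,0],"turn": 0},{"offset": [0,0,0],"turn": 0}]}}

```text
time_s: 18.85
position: [0.5704, 0.1682, 0.2043]
ee_rot: [-1.9, -2.502, 0.0]
wrist_force: [0.1, 2.1, -1.5]
width: 0.0094
gripper_force: 58.7
```

>>> {"api": "servo_tool", "payload": {"rows": [{"offset": [0,0,0.5],"turn": 0},{"offset": [0,0,0],"turn": 0},{"offset": [0,0,0],"turn": 0}]}}

```text
time_s: 19.23
position: [0.5705, 0.1682, 0.204]
ee_rot: [-1.9, -2.502, -0.0]
wrist_force: [0.1, 2.4, -0.6]
width: 0.0094
gripper_force: 58.7
```

>>> {"api": "servo_tool", "payload": {"rows": [{"offset": [0,0,0.3],"turn": 0},{"offset": [0,0,0],"turn": 0},{"offset": [0,0,0],"turn": 0}]}}

```text
time_s: 19.6
position: [0.5705, 0.1682, 0.2038]
ee_rot: [1.9, 2.502, 0.0]
wrist_force: [-0.8, 1.6, 1.1]
width: 0.0092
gripper_force: 58.9
```

>>> {"api": "servo_tool", "payload": {"rows": [{"offset": [0,0,0],"turn": 0},{"offset": [0,0,0],"turn": 0},{"offset": [0,0,0],"turn": 0},{"offset": [0,0,0],"turn": 0}], "claw": 16}}

```text
time_s: 20.1
position: [0.5705, 0.168, 0.2037]
ee_rot: [1.9, 2.502, -0.0]
wrist_force: [-0.2, 0.0, -0.3]
width: 0.0161
gripper_force: 0.1
```

>>> {"api": "servo_tool", "payload": {"rows": [{"offset": [0,0,0],"turn": 0},{"offset": [0,0,0],"turn": 0},{"offset": [0,0,0],"turn": 0},{"offset": [0,0,0],"turn": 0},{"offset": [0,0,0],"turn": 0}], "claw": 50}}

```text
time_s: 20.72
position: [0.5705, 0.1681, 0.2037]
ee_rot: [1.9, 2.502, -0.0]
wrist_force: [1.2, -0.3, 0.2]
width: 0.0498
gripper_force: 0.0
```

>>> {"api": "servo_tool", "payload": {"rows": [{"offset": [0,0,-10],"turn": 0},{"offset": [0,0,-20],"turn": 0},{"offset": [0,0,-30],"turn": 0},{"offset": [0,0,-30],"turn": 0},{"offset": [0,0,-30],"turn": 0},{"offset": [-40,0,0],"turn": 0},{"offset": [-40,0,0],"turn": 0},{"offset": [0,0,0],"turn": 0},{"offset": [0,0,0],"turn": 0}]}}

```text
time_s: 21.85
position: [0.5919, 0.0916, 0.3241]
ee_rot: [-1.9, -2.502, -0.001]
wrist_force: [0.5, 0.5, 0.2]
width: 0.0498
gripper_force: 0.0
```

Run:
```python
from h import *
o,Rm=st()
im=[]
for c in('scene','side','wrist'):
    a,T=look(c,[('tip_of',n) for n in('scoop','big_scoop','skimmer')])
    u,v=(proj(c,T,[.57,.17,.2])).astype(int)
    k=a[v-60:v+60,u-50:u+50] if c!='wrist' else a[0:240,156:356]
    im.append(cv2.resize(k,(266,319),interpolation=cv2.INTER_CUBIC))
cv2.imwrite('pics/d.png',np.hstack(im))
```

```text
t 21.85 p [0.5919 0.0916 0.3241] F [0.5 0.5 0.2] w 0.049775054961965395 
R [[-0.269, 0.963, 0.0], [0.963, 0.269, 0.001], [0.001, 0.0, -1.0]]
scene tip_of scoop [([0.5714, 0.166, 0.1943], 0.73)]
scene tip_of big_scoop [([0.5504, 0.2427, 0.2042], 0.46), ([0.4805, -0.3958, 0.0041], 0.27)]
scene tip_of skimmer [([0.5847, 0.098, 0.2018], 0.5)]
side tip_of scoop [([0.5707, 0.1707, 0.1881], 0.75), ([0.4425, 0.4987, -0.0023], 0.24)]
side tip_of big_scoop [([0.548, 0.2404, 0.2008], 0.54)]
side tip_of skimmer [([0.583, 0.1018, 0.1996], 0.62)]
wrist tip_of scoop [([0.5711, 0.1698, 0.189], 0.67)]
wrist tip_of big_scoop []
wrist tip_of skimmer [([0.5887, 0.1, 0.2006], 0.67)]
```

View pics/d.png

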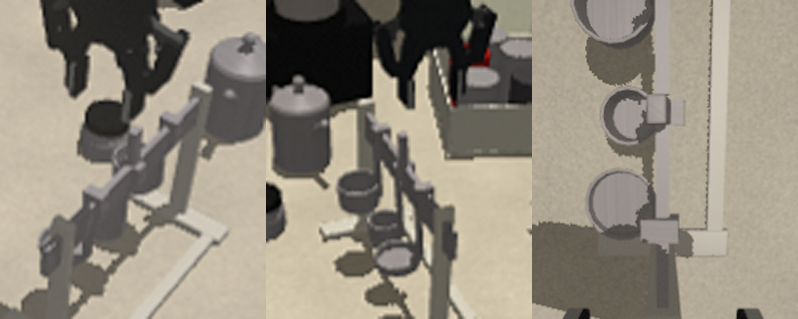

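The scoop hangs between the other two, its hook at (665,108) in the wrist panel and about 0.19 m high. That is 10 mm below the strip's top edge, so it is seated, and the neighbours have not moved. I hand the job in.

>>> {"api": "servo_tool", "payload": {"rows": [{"offset": [0,0,0],"turn": 0},{"offset": [0,0,0],"turn": 0},{"offset": [0,0,0],"turn": 0},{"offset": [0,0,0],"turn": 0},{"offset": [0,0,0],"turn": 0},{"offset": [0,0,0],"turn": 0},{"offset": [0,0,0],"turn": 0},{"offset": [0,0,0],"turn": 0}]}}

```text
time_s: 23.45
position: [0.592, 0.0911, 0.3237]
ee_rot: [1.9, 2.502, -0.0]
wrist_force: [-0.2, 0.2, -0.2]
width: 0.0498
gripper_force: 0.0
```

```bash
python3 -c "
from workcell import env
print(env.job_done())"
```

```text
the job is handed in; nothing more can be done
None
```

The coffee scoop hangs in the rail's notch between the big scoop and the skimmer, which stayed put; contact on the rail was about 5 N, and I handed the job in at 23.5 s (no verdict was returned).

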